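Bring the fork under the loupe

TASK

Pushing on a spoke with one finger, turn the wheel of the inspection stand until the fork points at the small index pillar; leave the loupe swung out until that is done. Then push the loupe in by its arm until the middle of its lens is above the fork's tines, and take your hand away. Push lightly and grip nothing, do not touch the polished silver on the wheel or the lens, and leave everything else on the table where it is.

Things in the scene. Friction and masses are not known exactly. Their poses are not given: they have to be found in the camera images.
- stand: The inspection stand, bolted down, elsewhere and turned a little each time. Origin: on the wheel's axis at the table; y axis towards the index pillar. Its flat grey foot is 12 mm high: a disc 140 mm across under the hub, and two bars 40 mm wide, one to the index pillar and one to the loupe's pillar. Otherwise nothing stands under the spokes.
- hub (a point): Point on the vertical axis of the stand's turning wheel, at the mid-height of its spokes, 52 mm above the table. The hub is dark metal, 48 mm across; its cap, 81 mm above the table, is the wheel's highest point. The wheel turns both ways, at least a full turn from where it starts, and stays where it is left (about 0.13 N m of friction).
- index_pillar (a point): Tip of the small fixed pointed steel pillar, 12 mm across, 55 mm high, 190 mm from the wheel's axis. The inspection place is on the line from the axis to this pillar, 150 mm from the axis. Seen by the robot the pillar is to the left of the hub, within about 20 degrees. This point's y axis points from the wheel's axis out to the pillar.
- fork_head (a point): Centre of the fork's four-tined head, 150 mm from the wheel's axis and 71 mm above the table. The fork is fixed on its arm.
- fork: Silver pastry fork with four tines, 130 mm long, 21 mm wide at the head, 3 mm thick, lying level on its carrying arm from 40 to 170 mm from the axis. Origin: centre of its underside, 69 mm above the table, 105 mm from the axis; its x axis points outwards, towards the tines. Freshly polished: not to be touched.
- spoon: Silver coffee spoon with an oval bowl 29 mm wide, 130 mm long, on the next carrying arm (120 degrees counter-clockwise from the fork seen from above); origin and axes as for the fork. Not to be touched.
- knife: Silver butter knife with a plain 14 mm blade, 130 mm long, on the third carrying arm (120 degrees clockwise from the fork seen from above); origin and axes as for the fork. Not to be touched.
- wheel: The wheel with all it carries. Origin as point hub; y axis along the fork's arm, z up. Six level arms, one every 60 degrees: three square bars each carrying a silver piece that points outwards, and between them three bare black push spokes (60, 180, 300 degrees round from the fork): round, 12 mm thick, 120 mm long from the axis, 52 mm above the table, each ending in a 20 mm ball.
- loupe_pivot (a point): Point on the vertical pivot axis of the swinging loupe, at the top of its 18 mm thick fixed steel pillar, at the mid-height of the loupe's arm (115 mm above the table; the cap on the pillar is 26 mm across and reaches 128 mm).
- loupe_arm (a point): Point on the loupe's arm 75 mm out from its pivot, on the arm's centre line. The arm is a level round bar, 11 mm thick, 115 mm above the table, free from about 15 to 120 mm from the pivot; then comes the round lens.
- loupe (a joint): Angle of the loupe's arm in rad: at 0 the lens is exactly above the inspection place (there is no stop there: it can be pushed on past it, to -0.5); it grows as the loupe swings out (clockwise seen from above), up to 2.0. It starts between 1.0 and 1.6 and stays where it is left (about 0.1 N m of friction).
- lens: The round lens in its black rim, 68 mm across and 8 mm thick, at the end of the loupe's arm. Origin: its centre. Not to be touched.
- lens_centre (a point): Centre of the lens, 156 mm from the loupe's pivot, 115 mm above the table.
- polish_jar: Bystander: small glass polish jar, 44 mm across, 50 mm high. Origin: centre of its underside.
- napkin_ring: Bystander: silver napkin ring standing on end, 44 mm across, 35 mm high. Origin: centre of its underside.
- pepper_pot: Bystander: small turned silver pepper pot, 48 mm across, 70 mm high. Origin: centre of its underside.
- beaker: Bystander: silver beaker, 64 mm across, 75 mm high. Origin: centre of its underside.
- brush: Bystander: cleaning brush lying on the table. Origin: in its handle, close to the table.
- egg_cup: Bystander: silver egg cup, 44 mm across, 55 mm high. Origin: centre of its underside.
- stud_box: Bystander: cardboard box, 70 x 50 mm, 30 mm high. Origin: centre of its underside.

How it is judged:
On the way, in this order (a step that is already met when the one before it is completed fails the run):
1. the fork points at the index pillar, the wheel at rest and the loupe still swung out (x of fork_head in the frame of index_pillar between -0.014 and 0.014 m and y of fork_head in the frame of index_pillar below 0 m and horizontal distance between fork_head and index_pillar below 0.06 m and angular speed of wheel below 0.1 rad/s and value of joint loupe above 0.6 rad), for 0.2 s.
2. the loupe is in, its lens above the fork's head (horizontal distance between lens_centre and fork_head below 0.02 m), for 0.2 s.
At the end, for the whole second after the job is handed in: The fork's head is within 14 mm sideways of the line from the wheel's axis to the index pillar, on the pillar's side; the lens centre is within 20 mm (horizontally) of the centre of the fork's head; wheel and loupe are at rest (x of fork_head in the frame of index_pillar between -0.014 and 0.014 m and y of fork_head in the frame of index_pillar below 0 m and horizontal distance between fork_head and index_pillar below 0.06 m and angular speed of wheel below 0.05 rad/s and velocity of joint loupe between -0.05 and 0.05 rad/s and horizontal distance between lens_centre and fork_head below 0.02 m); the robot touches nothing.
It fails at once if the silver on the wheel is touched (contact force between any of the fingers, the arm and fork above 0.3 N or contact force between any of the fingers, the arm and spoon above 0.3 N or contact force between any of the fingers, the arm and knife above 0.3 N).
It fails at once if the lens is touched (contact force between any of the fingers, the arm and lens above 0.3 N).
It fails at once if the wheel is pinched or forced (over 25 N) (contact force between the fingers and wheel above 25 N).
It fails at once if the loupe is pinched or forced (over 25 N) (contact force between the fingers and loupe above 25 N).
It fails at once if a bystander is moved by more than 15 mm, lifted or carried (distance of any of polish_jar, napkin_ring, pepper_pot, beaker, brush, egg_cup, stud_box from where it was at the start of the episode above 0.015 m).
It also fails if it takes over 51 s, if anything falls off the work surface, if the arm or the gripper's body presses on something with over 40 N, if the wrist force passes 120 N, or if a joint passes its speed limit or range.

ROBOT

A 6-joint arm with a two-finger parallel gripper is mounted at the origin on the work surface. World frame = base frame: x ahead of the robot, y to its left, z up, the work surface at z = 0. Lengths are in m, angles in rad, forces in N, time in s.
With the tool pointing down it reaches from about 0.35 to 0.725 m from the base axis. Payload 4.3 kg.
Tool frame: the origin (TCP) lies midway between the tips of the shut fingers; the grasp point (between the pads) lies 19 mm behind it; z points along the fingers, y is the line along which they close (so a half turn about z gives the same grasp; the last joint's range is limited). The gripper opens to 85 mm and grips with 20 to 120 N. Pads are 22 mm wide; open, the fingers measure 114 mm over their backs; the gripper's body (76 mm by 85 mm) begins 54 mm behind the grasp point. The pads swing forward as they close: fully open they stand 13 mm farther back than shut.
Start: joints at [1.015, 0.377, 0.081, 1.274, 0, 1.46], TCP at [0.248, 0.519, 0.231] pointing down, gripper open.
Joint ranges: [-2.72, 2.72], [-0.84, 1.66], [-1.02, 1.22], [-1.77, 2.12], [-1.37, 1.28], [-3.14, 3.14]. Speed limits (rad/s): [2.57, 2.57, 3.14, 3.14, 3.14, 3.14].

INTERFACE

Orientations are given as a unit quaternion [x, y, z, w].
In Python, from cell import manip, get_image, camera_info gives the robot as it stands.
- The arm moves only by the shell command python3 -m crank 'ROWS' [OPENING] [FORCE]. ROWS is JSON, a list of rows, each a list of 2 entries, a list of its own where there are three numbers: the shift along the tool's x, y, z as a fraction of full scale, then the turn, a rotation vector about the tool's x, y, z as a fraction of full scale. A call has 1 to 20 rows; each row is the pose to reach, as a shift and turn from the pose commanded when the call began, along the tool's axes at that moment; what a row does not reach only later rows make up. Full scale, the value 1, is 0.1 m for a shift and 60 degrees for a turn. A row lasts 1/8 s, in which the tool goes at most 62.5 mm and 10.7 degrees, less where a joint would pass 70% of its speed; a pose out of reach is approached as far as the arm can. A call with a number of a shift or a turn outside -1 to 1 is refused whole. A call with a gripper value outside its range is refused whole. OPENING is the opening, from 0 (shut) to 1 (fully open), set as the call begins (- or left out, the last holds). The fingers move at their own pace and stop on an object; FORCE is the grip in N (left out, the last holds). Time passes only in rows, so rows that repeat a pose let the fingers close. It gives the time, the measured TCP pose, the force, the opening and the grip force at its end, in the units of the state.
- manip.sense(): the state, without advancing time (a new reading comes with each control period).
- get_image(name): name is "scene" or "top"; returns (picture, depth): 420x560x3 uint8, red, green, blue; 420x560 float32, m along the optical axis (not along the pixel's ray), 0 where there is no reading.
- camera_info(name): a dict with "fx", "fy", "cx", "cy" (pixels), "k1" (the pictures are not rectified: a ray, as slopes to the right and down, at radius r is drawn at 1 + k1 r^2 times it, then the intrinsics apply), "world_to_cam" (4x4, takes a point from world to camera coordinates). Camera axes: x right, y up, looking along -z (the intrinsics and any distortion apply to the point x, -y, -z); pixel columns grow to the right and rows downward; lengths in m; the calibration is good to about 2 mm. A picture is of the moment at which its call begins. camera_info takes no time and is no camera call.
- manip.close_job(): hands the job in; it is judged then, once.
The state is a dict: "clock": time; "q": joint angles; "qd": joint speeds; "tau": joint torques, N m; "tool_pos": TCP position; "tcp_rot": TCP orientation; "force": force on the tool from outside, world axes, zero at the start; "wrist_torque": the same for the moment, N m; "finger_gap": finger opening in m; "finger_force": force on a finger pad.
Only numpy, scipy, OpenCV 4.12 (cv2) and the standard library are available. Lean on these libraries where they do the work, as an engineer would, in place of code of your own. Each camera call takes 0.05 s, during which the arm holds its last target. There are 200 camera calls.

## Working session

There is one attempt and no reset: what is moved stays moved. The work goes in short steps, Python scripts to look and compute and a shell command to move; the robot and the scene stay as the last step left them, time stands still between calls to the robot, and variables do not carry over. Pictures are saved under pics/ and viewed, at most 13 in all, crops included, and the job is handed in when it is done.

```bash
ls; mkdir -p pics; cat > h.py <<'E'
import numpy as np,cv2
from cell import manip,get_image,camera_info
def unproj(n,u,v,z=None,d=None):
    c=camera_info(n);W=np.array(c["world_to_cam"]);K=np.array([[c["fx"],0,c["cx"]],[0,c["fy"],c["cy"]],[0,0,1]],float)
    p=cv2.undistortPoints(np.array([[[u,v]]],float),K,np.array([c["k1"],0,0,0,0.]))[0,0]
    R=W[:3,:3];t=W[:3,3];o=-R.T@t;r=R.T@np.array([p[0],-p[1],-1])
    return o+r*(d if d is not None else (z-o[2])/r[2])
E
python3 - <<'E'
from h import *
for n in("top","scene"):
    im,d=get_image(n);cv2.imwrite(f"pics/{n}0.png",im[...,::-1]);np.save(f"{n}0.npy",d)
    print(camera_info(n))
print(manip.sense())
E
```

```text
pics
{'fx': 450.56470929411955, 'fy': 450.56470929411955, 'cx': 275.6365700722915, 'cy': 212.67873272716218, 'k1': -0.046336774251780316, 'world_to_cam': array([[ 0.01857898, -0.99981835, -0.00425258, -0.05938267],
       [ 0.98375904,  0.01752076,  0.17863697, -0.55922464],
       [-0.17853001, -0.0075024 ,  0.98390586, -1.14667949],
       [ 0.        ,  0.        ,  0.        ,  1.        ]])}
{'fx': 415.69064815363777, 'fy': 415.69064815363777, 'cx': 279.657247100057, 'cy': 204.09630392383224, 'k1': 0.006947847402855938, 'world_to_cam': array([[-0.85522027,  0.51817592, -0.0095917 ,  0.49200969],
       [-0.35727569, -0.57605459,  0.73519738,  0.11539272],
       [ 0.37543624,  0.63218258,  0.67778522, -1.44658619],
       [ 0.        ,  0.        ,  0.        ,  1.        ]])}
{'clock': 0.1, 'q': array([1.01464884e+00, 3.78003914e-01, 7.97856224e-02, 1.27440269e+00,
       9.24726603e-06, 1.46051095e+00]), 'qd': array([ 0.00017653, -0.00148295,  0.00309633,  0.00033015, -0.00026204,
        0.00070244]), 'tau': array([ 2.96212011e-04, -4.64693820e+01,  2.70582408e+01,  1.20558703e-02,
       -2.93927096e-04,  7.52995874e-06]), 'tool_pos': array([0.24763811, 0.51830139, 0.23045648]), 'tcp_rot': array([ 2.21089003e-01,  9.75253208e-01, -8.60634269e-04, -3.02777760e-04]), 'force': array([-0.35149931,  0.78427854,  0.12937238]), 'wrist_torque': array([-0.06229534, -0.03007617,  0.03456631]), 'finger_force': 0.0, 'finger_gap': 0.08498902631538474}
```

View pics/top0.png

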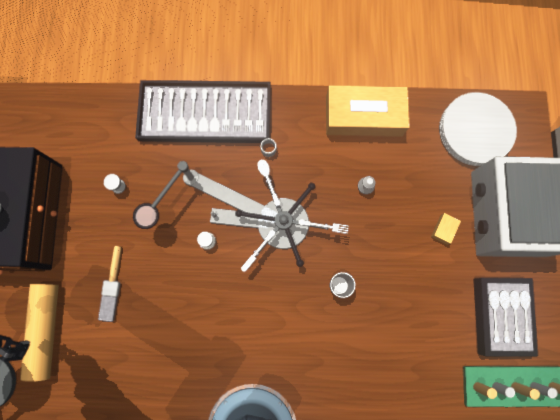

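View pics/scene0.png

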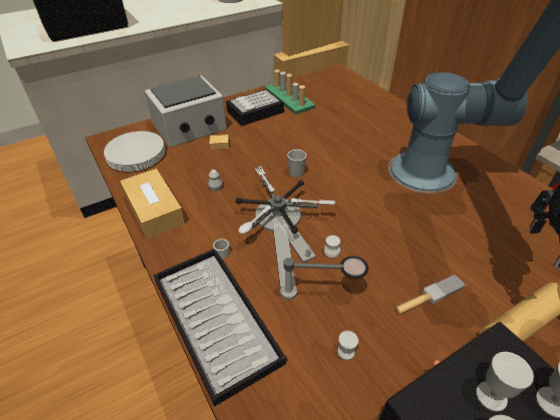

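Top view: hub (283,220), fork tines right (345,229), index pillar tip about (214,214), loupe pivot (183,167), lens (146,215), beaker (343,286), jar (207,240). Now I'll turn these into world positions.

```bash
python3 - <<'E'
from h import *
P={'hub':(283.5,219,.081),'fork':(343,229,.071),'idx':(214,214,.055),'piv':(183,166,.128),'lens':(146,215,.115),'s1':(311.5,187,.052),'s2':(299.5,262.5,.052),'s3':(238,213,.052),'jar':(206,238,.05),'beaker':(343,280,.075),'ring':(268,145,.035),'pepper':(367,181,.07)}
w={k:unproj("top",*v[:2],z=v[2]) for k,v in P.items()}
h=w['hub']
for k,v in w.items():
    e=v-h;print(k,v.round(3),'r',np.hypot(*e[:2]).round(3),'ang',np.degrees(np.arctan2(e[1],e[0])).round(1))
im=cv2.imread('pics/top0.png')[110:320,110:390]
cv2.imwrite('pics/c1.png',cv2.resize(im,None,fx=2.85,fy=2.85,interpolation=cv2.INTER_CUBIC))
E
```

```text
hub [ 0.538 -0.07   0.081] r 0.0 ang 0.0
fork [ 0.517 -0.225  0.071] r 0.156 ang -98.0
idx [0.553 0.114 0.055] r 0.184 ang 85.5
piv [0.662 0.187 0.128] r 0.286 ang 64.3
lens [0.537 0.277 0.115] r 0.347 ang 90.3
s1 [ 0.632 -0.144  0.052] r 0.119 ang -38.5
s2 [ 0.429 -0.114  0.052] r 0.118 ang -158.2
s3 [0.557 0.051 0.052] r 0.122 ang 81.1
jar [0.489 0.133 0.05 ] r 0.209 ang 103.6
beaker [ 0.385 -0.223  0.075] r 0.217 ang -135.0
ring [ 0.753 -0.024  0.035] r 0.219 ang 12.0
pepper [ 0.646 -0.29   0.07 ] r 0.245 ang -63.9
```

View pics/c1.png

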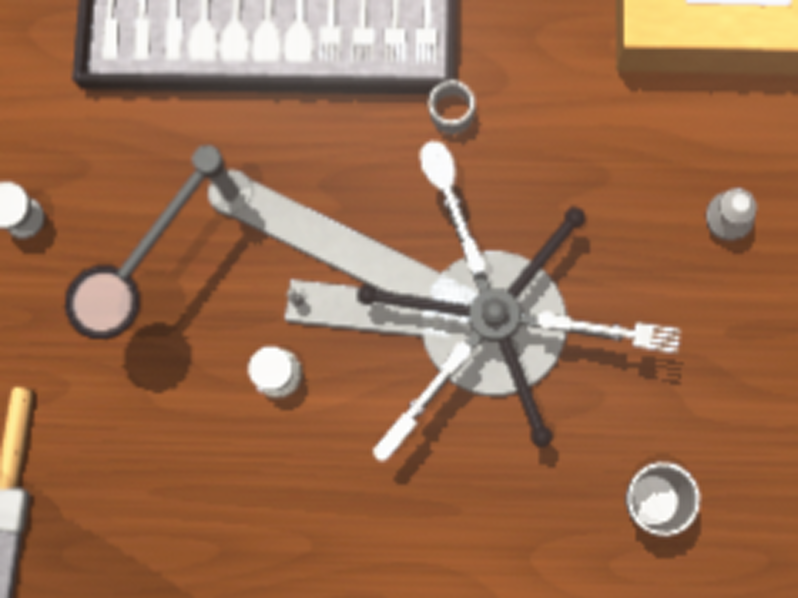

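Fork at -98.5°, index at about 84.5° (x towards y). I'll push the spoke at -38.5° clockwise by about 177°, which keeps clear of the loupe. First I turn the tool square to the world and travel there high, with the fingers shut.

```bash
python3 -m crank '[[[0,0,0],[0,0,-0.14]],[[0,0,0],[0,0,-0.28]],[[0,0,0],[0,0,-0.426]],[[0,0,0],[0,0,-0.426]],[[0,0,0],[0,0,-0.426]]]' 0 20
python3 -m crank '[[[-0.27,-0.44,0],[0,0,0]],[[-0.54,-0.88,0],[0,0,0]]]'
```

```text
clock: 0.72
tool_pos: [0.2478, 0.5187, 0.2311]
tcp_rot: [0.001, 1.0, -0.0, -0.0]
force: [0.3, -0.4, -0.1]
finger_gap: 0.0001
finger_force: 0.0
clock: 0.98
tool_pos: [0.3023, 0.4302, 0.2311]
tcp_rot: [-0.0, 1.0, 0.0, 0.0]
force: [0.4, -0.4, 0.2]
finger_gap: -0.0001
finger_force: 0.0
```

```bash
python3 -m crank '[[[-0.27,-0.44,0],[0,0,0]],[[-0.546,-0.882,0],[0,0,0]]]' >/dev/null
python3 -m crank '[[[-0.27,-0.44,0],[0,0,0]],[[-0.546,-0.882,0],[0,0,0]]]' >/dev/null
python3 -m crank '[[[-0.27,-0.44,0],[0,0,0]],[[-0.546,-0.882,0],[0,0,0]]]' >/dev/null
python3 -m crank '[[[-0.27,-0.44,0],[0,0,0]],[[-0.546,-0.882,0],[0,0,0]]]' >/dev/null
python3 -m crank '[[[-0.27,-0.44,0],[0,0,0]],[[-0.546,-0.882,0],[0,0,0]]]' >/dev/null
python3 -m crank '[[[-0.27,-0.44,0],[0,0,0]],[[-0.546,-0.882,0],[0,0,0]],[[-0.546,-0.882,0],[0,0,0]]]'
python3 - <<'E'
from h import *
for n in("top","scene"):
    im,d=get_image(n);cv2.imwrite(f"pics/{n}1.png",im[...,::-1])
hub=np.array([538,-70.]);prev=None
for phi in list(np.arange(-38.5,-206,-12))+[-206,-211,-215.5]:
    f=np.radians(phi);u=np.array([np.cos(f),np.sin(f)]);n=np.array([-u[1],u[0]])
    s=6+11*abs(n[0])+14.5*abs(n[1]);p=hub+90*u+s*n
    print(phi,p.round(0),'tool rel first',None if prev is None else ((p-prev)*[-.01,.01]).round(2)); prev=p if prev is None else prev
E
```

```text
clock: 2.6
tool_pos: [0.6309, -0.1016, 0.2299]
tcp_rot: [0.003, 1.0, -0.0, -0.0]
force: [-0.3, 0.6, 0.3]
finger_gap: -0.0003
finger_force: 0.0
-38.5 [ 623. -107.] tool rel first None
-50.5 [ 614. -124.] tool rel first [ 0.1  -0.17]
-62.5 [ 599. -139.] tool rel first [ 0.24 -0.32]
-74.5 [ 582. -151.] tool rel first [ 0.42 -0.44]
-86.5 [ 561. -159.] tool rel first [ 0.62 -0.52]
-98.5 [ 544. -162.] tool rel first [ 0.8  -0.55]
-110.5 [ 527. -162.] tool rel first [ 0.97 -0.55]
-122.5 [ 509. -158.] tool rel first [ 1.14 -0.51]
-134.5 [ 492. -151.] tool rel first [ 1.31 -0.44]
-146.5 [ 476. -140.] tool rel first [ 1.47 -0.33]
-158.5 [ 463. -125.] tool rel first [ 1.61 -0.18]
-170.5 [ 453. -107.] tool rel first [1.71 0.  ]
-182.5 [447. -87.] tool rel first [1.76 0.2 ]
-194.5 [445. -70.] tool rel first [1.78 0.38]
-206 [447. -52.] tool rel first [1.77 0.55]
-211 [448. -44.] tool rel first [1.75 0.63]
-215.5 [451. -37.] tool rel first [1.73 0.7 ]
```

```bash
python3 -c "
import cv2
a=cv2.imread('pics/top1.png')[110:320,170:390];b=cv2.imread('pics/scene1.png')[140:350,180:400]
cv2.imwrite('pics/c2.png',cv2.resize(cv2.hconcat([a,b]),None,fx=1.8,fy=1.8))"
```

```text
(no output)
```

View pics/c2.png

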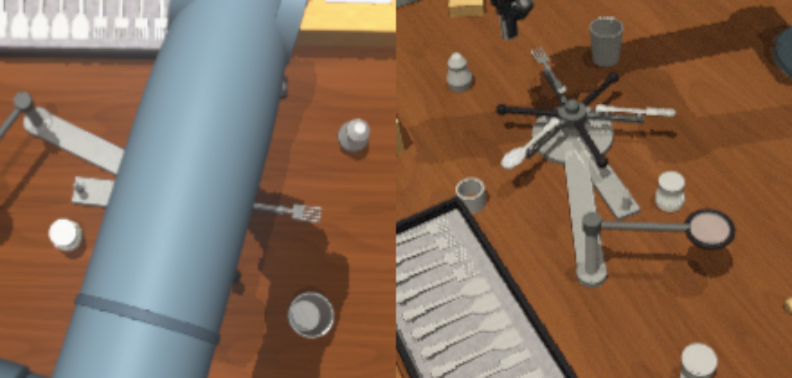

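The arm covers the wheel from the top, but the scene view shows the gripper clear above the gap between the left push spoke and the spoon. I lower beside the spoke.

```bash
python3 -m crank '[[[0,0,0.4],[0,0,0]],[[0,0,0.8],[0,0,0]],[[0,0,1],[0,0,0]]]'|grep -E "pos|force"
python3 -m crank '[[[0,0,0.3],[0,0,0]],[[0,0,0.6],[0,0,0]],[[0,0,0.97],[0,0,0]],[[0,0,0.97],[0,0,0]]]'|grep -E "pos|force"
python3 -c "
from h import *
im,d=get_image('scene');cv2.imwrite('pics/s2.png',cv2.resize(im[110:290,180:420,::-1],None,fx=3,fy=3))"
```

```text
tool_pos: [0.6275, -0.096, 0.1292]
force: [-0.2, -0.8, -0.3]
finger_force: 0.0
tool_pos: [0.626, -0.0958, 0.0317]
force: [0.3, -0.7, -0.3]
finger_force: 0.0
```

View pics/s2.png

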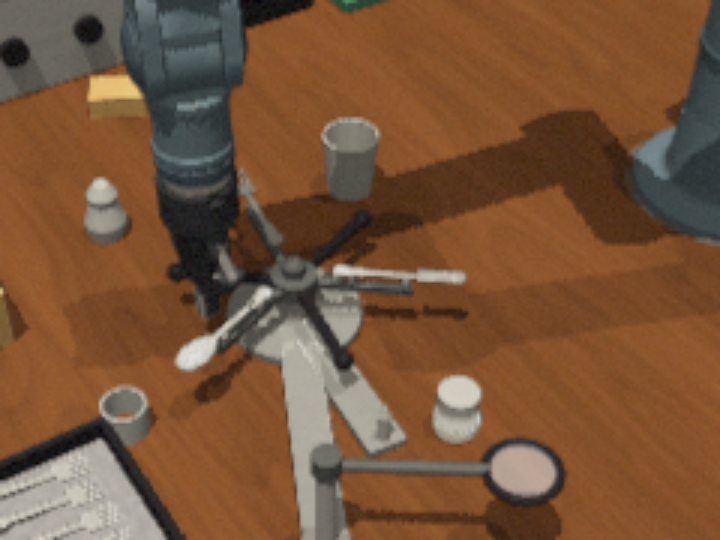

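Finger stands between the push spoke (crop 175,270) and the spoon (200,350). I push slowly for the first 70°.

```bash
python3 -m crank '[[[0.01,-0.04,0],[0,0,0]],[[0.02,-0.08,0],[0,0,0]],[[0.03,-0.12,0],[0,0,0]],[[0.05,-0.155,0],[0,0,0]],[[0.08,-0.21,0],[0,0,0]],[[0.12,-0.28,0],[0,0,0]],[[0.19,-0.36,0],[0,0,0]],[[0.27,-0.43,0],[0,0,0]],[[0.35,-0.495,0],[0,0,0]],[[0.44,-0.55,0],[0,0,0]],[[0.54,-0.595,0],[0,0,0]],[[0.65,-0.63,0],[0,0,0]],[[0.74,-0.65,0],[0,0,0]],[[0.82,-0.66,0],[0,0,0]],[[0.91,-0.665,0],[0,0,0]],[[0.99,-0.66,0],[0,0,0]],[[0.99,-0.66,0],[0,0,0]]]'|grep -E "cl|pos|force"
python3 -c "
from h import *
im,d=get_image('scene');cv2.imwrite('pics/s3.png',cv2.resize(im[110:290,180:420,::-1],None,fx=3,fy=3))"
```

```text
clock: 5.75
tool_pos: [0.5294, -0.1642, 0.0341]
force: [0.1, 0.1, 0.5]
finger_force: 0.0
```

View pics/s3.png

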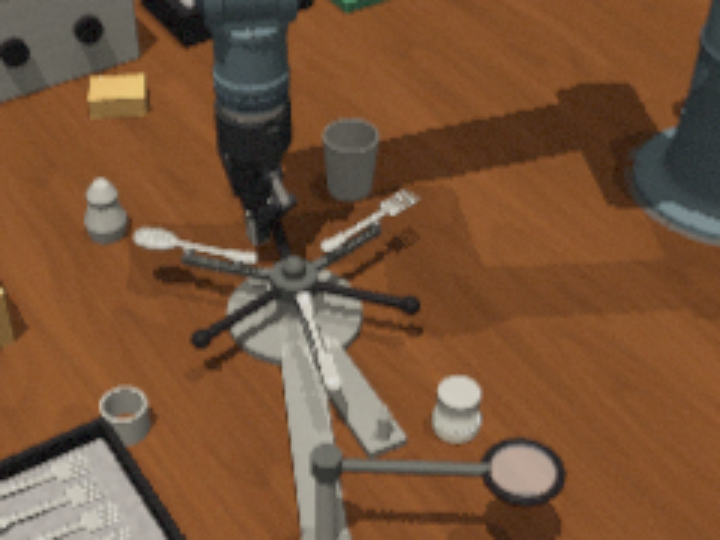

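The wheel has followed: finger behind the spoke, fork now top right (crop 400,200). Continuing to about 20° short.

```bash
python3 -m crank '[[[0.05,0.01,0],[0,0,0]],[[0.11,0.03,0],[0,0,0]],[[0.20,0.06,0],[0,0,0]],[[0.29,0.09,0],[0,0,0]],[[0.37,0.13,0],[0,0,0]],[[0.45,0.18,0],[0,0,0]],[[0.53,0.24,0],[0,0,0]],[[0.60,0.31,0],[0,0,0]],[[0.66,0.39,0],[0,0,0]],[[0.71,0.48,0],[0,0,0]],[[0.76,0.57,0],[0,0,0]],[[0.795,0.67,0],[0,0,0]],[[0.82,0.77,0],[0,0,0]],[[0.83,0.86,0],[0,0,0]],[[0.84,0.94,0],[0,0,0]],[[0.84,0.94,0],[0,0,0]]]'|grep -E "cl|pos|force"
python3 -c "
from h import *
a,d=get_image('top');b,d=get_image('scene')
cv2.imwrite('pics/t4.png',a[...,::-1])
cv2.imwrite('pics/c4.png',cv2.resize(cv2.hconcat([a[110:320,170:390,::-1].copy(),b[100:310,190:410,::-1].copy()]),None,fx=1.8,fy=1.8))"
```

```text
clock: 7.8
tool_pos: [0.4459, -0.0692, 0.034]
force: [-0.0, -0.9, 0.5]
finger_force: 0.0
```

View pics/c4.png

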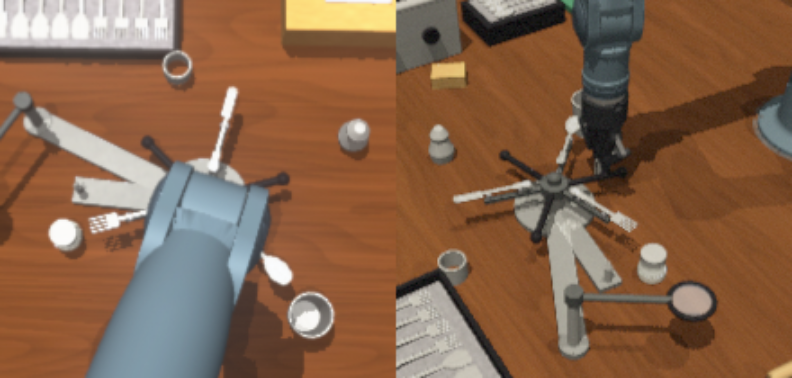

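Top view (crop/1.8 + (170,110)): push-spoke balls at (252,189) and (327,209), fork head about (227,233), index tip about (213,213); finger on the third spoke, all as planned.

```bash
python3 - <<'E'
from h import *
h=unproj("top",283.3,219.1,z=.081)
for k,u,v,z in [('a',252.2,188.9,.052),('b',327.2,209.4,.052),('fork',227,233,.071),('idxtip',213.3,212.8,.055)]:
    e=unproj("top",u,v,z=z)-h;print(k,(e+h).round(3),np.hypot(*e[:2]).round(3),np.degrees(np.arctan2(e[1],e[0])).round(1))
# index bar at z=.012: light grey contour from first picture, left end
im=cv2.imread('pics/top0.png');hsv=cv2.cvtColor(im,cv2.COLOR_BGR2HSV)
m=((hsv[...,1]<60)&(hsv[...,2]>90)).astype(np.uint8);m[:, :208]=0;m[:,222:]=0;m[:200]=0;m[230:]=0
for c in range(209,236):
    r=np.where(((hsv[200:235,c,1]<60)&(hsv[200:235,c,2]>90)))[0]+200
    if len(r) and c%3==0:
        a,b=unproj("top",c,r.min()-.5,z=.012),unproj("top",c,r.max()+.5,z=.012);q=(a+b)/2-h;print(c,r.min(),r.max(),np.hypot(*q[:2]).round(3),np.degrees(np.arctan2(q[1],q[0])).round(1))
E
```

```text
a [0.624 0.015 0.052] 0.12 44.6
b [ 0.571 -0.186  0.052] 0.121 -74.2
fork [0.501 0.076 0.071] 0.15 104.5
idxtip [0.556 0.116 0.055] 0.186 84.5
210 219 234 0.2 93.6
213 208 222 0.193 84.2
216 209 223 0.185 84.8
219 209 223 0.177 84.5
222 200 223 0.171 79.9
225 200 224 0.162 79.8
228 200 224 0.154 79.3
231 200 224 0.146 78.6
234 200 225 0.138 78.4
```

Index at 84.5°, fork at about 105°: 20.5° left. I finish the push, back off, rise and look.

```bash
python3 -m crank '[[[0.01,0.06,0],[0,0,0]],[[0,0.12,0],[0,0,0]],[[-0.01,0.17,0],[0,0,0]],[[-0.015,0.21,0],[0,0,0]],[[-0.02,0.25,0],[0,0,0]],[[-0.035,0.285,0],[0,0,0]],[[-0.05,0.32,0],[0,0,0]],[[-0.05,0.32,0],[0,0,0]],[[-0.05,0.32,0],[0,0,0]]]'|grep -E "cl|pos|force"
python3 -m crank '[[[0.04,-0.06,0],[0,0,0]],[[0.1,-0.13,0],[0,0,0]],[[0.1,-0.13,0],[0,0,0]]]'|grep -E "cl|pos|force"
python3 -m crank '[[[0,0,-0.4],[0,0,0]],[[0,0,-0.8],[0,0,0]],[[0,0,-1],[0,0,0]]]'|grep -E "cl|pos|force"
python3 -m crank '[[[0,0,-0.5],[0,0,0]],[[0.4,0,-0.9],[0,0,0]],[[1,0,-0.9],[0,0,0]],[[1,0,-0.9],[0,0,0]]]'|grep -E "cl|pos|force"
python3 -c "
from h import *
a,d=get_image('top')
cv2.imwrite('pics/t5.png',a[...,::-1])
cv2.imwrite('pics/c5.png',cv2.resize(a[130:300,130:350,::-1],None,fx=3.5,fy=3.5))"
```

```text
clock: 9.02
tool_pos: [0.4514, -0.0379, 0.0342]
force: [-0.5, 0.4, -0.9]
finger_force: 0.0
clock: 9.4
tool_pos: [0.4408, -0.0518, 0.0342]
force: [-0.2, 0.2, 0.3]
finger_force: 0.0
clock: 9.78
tool_pos: [0.4429, -0.0516, 0.1365]
force: [0.9, 0.4, 0.4]
finger_force: 0.0
clock: 10.28
tool_pos: [0.3371, -0.0503, 0.2237]
force: [0.3, -0.8, 0.3]
finger_force: 0.0
```

View pics/c5.png

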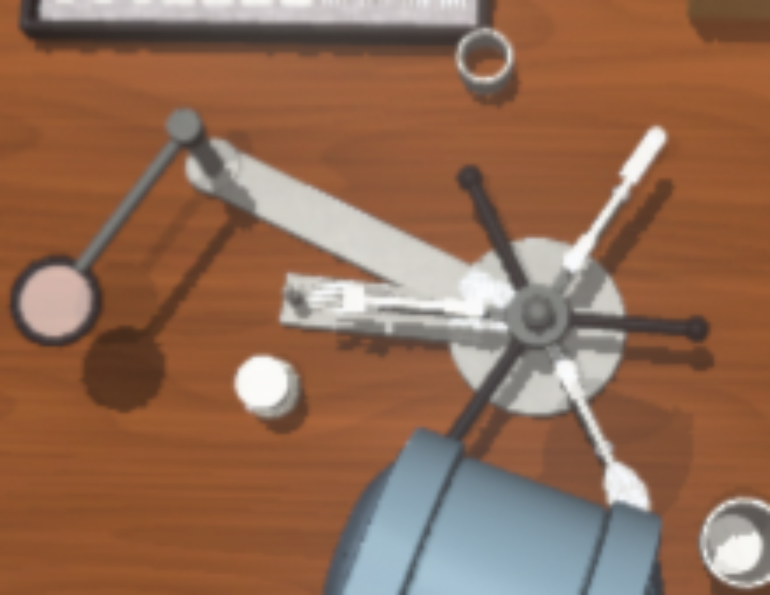

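Fork (crop 340,297) points at the index pillar (293,293); spoke balls at (469,175) and (699,328); pivot cap (184,126), lens (56,299). Checking angles and planning the loupe push.

```bash
python3 - <<'E'
from h import *
f=lambda u,v,z:unproj("top",130+u/3.5,130+v/3.5,z=z)
h=f(538,313,.081)
ang=lambda e:np.degrees(np.arctan2(e[1],e[0]))
for k,u,v,z in [('a',469,175,.052),('b',699,328,.052),('fork',338,297,.071),('forkbase',470,306,.071),('idx',292,292,.055)]:
    p=f(u,v,z);print(k,p.round(3),np.hypot(*(p-h)[:2]).round(3),ang(p-h).round(1))
a=np.radians(84.5);insp=h+150*.001*np.array([np.cos(a),np.sin(a),0])
p=f(184,126,.128);l=f(56,299,.115)
print('insp',insp,'piv',p,'lens',l,np.hypot(*(l-p)[:2]),'d piv-insp',np.hypot(*(p-insp)[:2]))
t0=ang(l-p);t1=ang(insp-p);print('arm angles',t0,t1)
# finger: push at rho from pivot along arm; decreasing joint = ccw
for t in np.linspace(t0,t0+((t1-t0)%360),10):
    r=np.radians(t);u=np.array([np.cos(r),np.sin(r)]);n=np.array([-u[1],u[0]])
    s=.0055+.011*abs(n[0])+.0145*abs(n[1])
    print(round(t,1),(p[:2]+.075*u-s*n).round(4))
E
```

```text
a [ 0.649 -0.016  0.052] 0.124 26.0
b [ 0.533 -0.193  0.052] 0.122 -92.1
fork [0.548 0.079 0.071] 0.15 85.8
forkbase [ 0.543 -0.02   0.071] 0.051 83.2
idx [0.554 0.115 0.055] 0.187 84.8
insp [0.55168131 0.07871242 0.081     ] piv [0.66225023 0.18854754 0.128     ] lens [0.53559825 0.27687022 0.115     ] 0.15440731964011953 d piv-insp 0.15585005863210888
arm angles 145.10942568346067 -135.19075492911338
145.1 [0.6143 0.2509]
154.0 [0.6051 0.2425]
162.8 [0.5973 0.2323]
171.7 [0.5911 0.2206]
180.5 [0.5871 0.208 ]
189.4 [0.5847 0.1976]
198.2 [0.5839 0.1866]
207.1 [0.5848 0.1752]
216.0 [0.5876 0.1637]
224.8 [0.5925 0.1524]
```

Fork is within about 1–1.5° of the index line, well inside tolerance. Loupe: push from arm angle 145° to about 224.5°, contact 75 mm from the pivot, tip at z≈0.095. Travelling over to its outer side.

```bash
for i in 1; do python3 -m crank '[[[-0.36,0.39,0],[0,0,0]],[[-0.71,0.78,0],[0,0,0]]]' >/dev/null; done
python3 -m crank '[[[-0.36,0.39,0],[0,0,0]],[[-0.71,0.78,0],[0,0,0]]]' >/dev/null
python3 -m crank '[[[-0.36,0.39,0],[0,0,0]],[[-0.71,0.78,0],[0,0,0]]]' >/dev/null
python3 -m crank '[[[-0.36,0.39,0],[0,0,0]],[[-0.71,0.78,0],[0,0,0]],[[-0.71,0.78,0],[0,0,0]],[[-0.71,0.78,0],[0,0,0]]]' |grep -E "cl|pos|force|rot"
```

```text
clock: 11.58
tool_pos: [0.6258, 0.2609, 0.2231]
tcp_rot: [-0.0, 1.0, -0.0, -0.001]
force: [0.4, 0.9, -0.0]
finger_force: 0.0
```

```bash
python3 -m crank '[[[0,0,0.3],[0,0,0]],[[0,0,0.5],[0,0,0]],[[0,0,0.64],[0,0,0]]]' |grep -E "pos|force"
python3 -m crank '[[[0,0,0.2],[0,0,0]],[[0,0,0.4],[0,0,0]],[[0,0,0.64],[0,0,0]],[[0,0,0.64],[0,0,0]],[[0,0,0.64],[0,0,0]]]' |grep -E "cl|pos|force"
python3 -c "
from h import *
b,d=get_image('scene')
cv2.imwrite('pics/s6.png',cv2.resize(b[120:320,220:440,::-1],None,fx=3,fy=3))"
```

```text
tool_pos: [0.6249, 0.2596, 0.1601]
force: [-0.2, -0.8, 0.0]
finger_force: 0.0
clock: 12.58
tool_pos: [0.6261, 0.2606, 0.0977]
force: [-0.1, 0.2, 0.6]
finger_force: 0.0
```

View pics/s6.png

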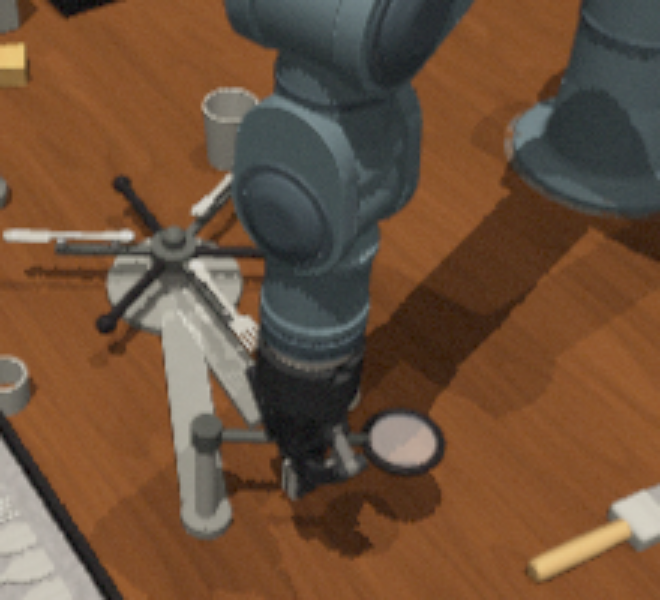

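The fingers stand on the outer side of the loupe arm. A light part of the gripper (crop 345,455) comes near the lens side, so I check its 3D position with depth.

```bash
python3 - <<'E'
from h import *
b,d=get_image('scene')
for u,v in [(290,475),(300,490),(322,478),(335,435),(345,450),(352,465),(355,400),(345,475),(300,450),(360,438),(375,440),(240,437)]:
    U,V=220+u/3,120+v/3;print((u,v),b[int(V),int(U)],unproj('scene',U,V,d=d[int(V+.5),int(U+.5)]).round(3))
E
```

```text
(290, 475) [86 83 77] [0.639 0.269 0.135]
(300, 490) [31 27 29] [0.632 0.275 0.118]
(322, 478) [29 32 28] [0.636 0.303 0.167]
(335, 435) [71 68 67] [0.625 0.299 0.204]
(345, 450) [127 125 116] [0.624 0.31  0.199]
(352, 465) [138 135 126] [0.624 0.319 0.192]
(355, 400) [99 93 82] [0.479 0.158 0.013]
(345, 475) [53 54 52] [0.632 0.322 0.189]
(300, 450) [27 26 30] [0.638 0.278 0.174]
(360, 438) [73 73 68] [0.563 0.26  0.12 ]
(375, 440) [162 152 142] [0.552 0.265 0.116]
(240, 437) [101 102  93] [0.644 0.209 0.12 ]
```

Those linkage parts are at z ≥ 0.167, well above lens and cap. Pushing the loupe in, most of the way.

```bash
python3 -m crank '[[[0.03,-0.025,0],[0,0,0]],[[0.06,-0.05,0],[0,0,0]],[[0.09,-0.075,0],[0,0,0]],[[0.12,-0.10,0],[0,0,0]],[[0.16,-0.135,0],[0,0,0]],[[0.21,-0.18,0],[0,0,0]],[[0.25,-0.23,0],[0,0,0]],[[0.29,-0.285,0],[0,0,0]],[[0.32,-0.34,0],[0,0,0]],[[0.35,-0.40,0],[0,0,0]],[[0.37,-0.465,0],[0,0,0]],[[0.39,-0.525,0],[0,0,0]],[[0.405,-0.58,0],[0,0,0]],[[0.413,-0.63,0],[0,0,0]],[[0.42,-0.685,0],[0,0,0]],[[0.42,-0.74,0],[0,0,0]],[[0.418,-0.795,0],[0,0,0]],[[0.412,-0.85,0],[0,0,0]],[[0.412,-0.85,0],[0,0,0]]]' |grep -E "cl|pos|force"
python3 -c "
from h import *
a,d=get_image('top');b,d=get_image('scene')
cv2.imwrite('pics/c7.png',cv2.resize(cv2.hconcat([a[120:320,120:340,::-1].copy(),b[120:320,220:440,::-1].copy()]),None,fx=1.8,fy=1.8))"
```

```text
clock: 15.05
tool_pos: [0.5843, 0.1749, 0.0962]
force: [-0.4, 0.2, 0.0]
finger_force: 0.0
```

View pics/c7.png

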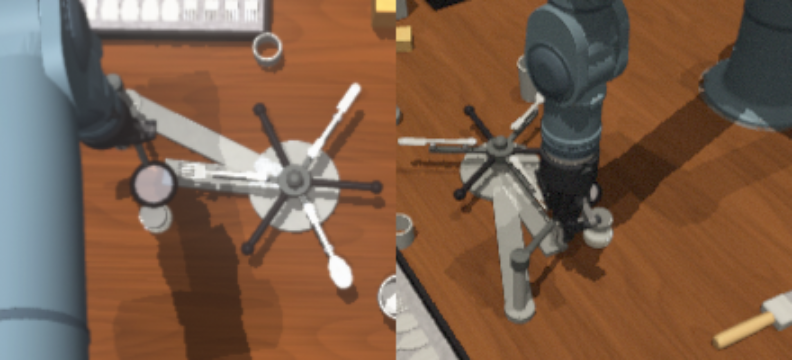

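Lens now at top pixel about (205,223), short of the fork head; wheel undisturbed. Measuring the rest.

```bash
python3 - <<'E'
from h import *
p=np.array([.6622,.1885]);l=unproj("top",205,222.8,z=.115)[:2];e=l-p
print(l,np.hypot(*e),np.degrees(np.arctan2(e[1],e[0]))%360)
a,d=get_image('top');
g=cv2.cvtColor(a,cv2.COLOR_RGB2GRAY)
h=cv2.cvtColor(a,cv2.COLOR_RGB2HSV);m=((g<60)).astype(np.uint8);m[:205]=0;m[245:]=0;m[:,:185]=0;m[:,228:]=0
ys,xs=np.where(m);print(len(xs),xs.min(),xs.max(),ys.min(),ys.max())
E
```

```text
[0.51954771 0.12673071] 0.15545134599293145 203.41289667002764
373 191 227 205 244
```

```bash
python3 -m crank '[[[-0.007,-0.027,0],[0,0,0]],[[-0.015,-0.055,0],[0,0,0]],[[-0.024,-0.083,0],[0,0,0]],[[-0.033,-0.11,0],[0,0,0]],[[-0.052,-0.16,0],[0,0,0]],[[-0.07,-0.195,0],[0,0,0]],[[-0.083,-0.22,0],[0,0,0]],[[-0.092,-0.24,0],[0,0,0]],[[-0.092,-0.24,0],[0,0,0]],[[-0.092,-0.24,0],[0,0,0]]]' |grep -E "cl|pos|force"
python3 -m crank '[[[0.03,0.03,0],[0,0,0]],[[0.1,0.1,0],[0,0,0]],[[0.18,0.18,0],[0,0,0]],[[0.18,0.18,0],[0,0,0]]]' |grep -E "pos|force"
python3 -m crank '[[[0,0,-0.4],[0,0,0]],[[0,0,-0.8],[0,0,0]],[[0,0,-1],[0,0,0]],[[0,0.5,-1],[0,0,0]],[[0,1,-1],[0,0,0]],[[0,1,-1],[0,0,0]]]' |grep -E "cl|pos|force"
python3 -c "
from h import *
a,d=get_image('top')
cv2.imwrite('pics/c8.png',cv2.resize(a[120:320,130:350,::-1],None,fx=3,fy=3))"
```

```text
clock: 16.45
tool_pos: [0.5936, 0.1515, 0.0963]
force: [0.0, -0.5, 0.7]
finger_force: 0.1
tool_pos: [0.5746, 0.1706, 0.0963]
force: [0.5, -0.6, -0.0]
finger_force: 0.0
clock: 17.7
tool_pos: [0.5753, 0.2729, 0.1961]
force: [-0.4, -0.6, -0.2]
finger_force: 0.0
```

View pics/c8.png

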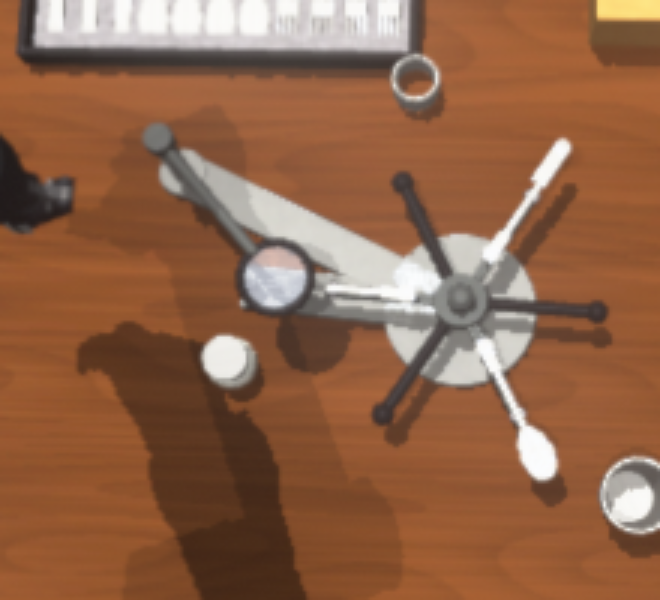

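The lens (crop 275,276) covers the fork tines; pivot cap (157,137), spoke balls (403,181), (598,311), (382,413). The hand is clear. Checking the distance.

```bash
python3 - <<'E'
from h import *
f=lambda u,v,z:unproj("top",130+u/3,120+v/3,z=z)
h=f(461,296,.081);l=f(275,276,.115);p=f(157,137,.128)
ang=lambda e:np.degrees(np.arctan2(e[1],e[0]))
A=[ang(f(*b,.052)-h)+o for b,o in [((403,181),60),((598,311),180),((382,413),-60)]];print('fork',np.round(A,1))
for a in (84.5,86):
    k=h+.15*np.array([np.cos(np.radians(a)),np.sin(np.radians(a)),0]);print(k.round(3),l.round(3),np.hypot(*(k-l)[:2]).round(4),'arm',ang(l-p)%360,'want',ang(k-p)%360)
E
```

```text
fork [86.2 87.  86.1]
[0.554 0.079 0.081] [0.548 0.086 0.115] 0.0093 arm 221.8213496319282 want 225.23298855970918
[0.55  0.079 0.081] [0.548 0.086 0.115] 0.0071 arm 221.8213496319282 want 224.1421062696802
```

```bash
python3 -c "
from cell import manip
print(manip.close_job())"
```

```text
the job is handed in; nothing more can be done
None
```

The job is handed in: the fork points at the index pillar to within about 2° (about 5 mm sideways), the lens centre is 7–9 mm from the fork's head, and the hand is clear; the judge's verdict was not shown.

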